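# Zero the gauge amplifier through its guarded port

### The job

Zero the gauge amplifier, the grey box on the desk: swing its flat yellow cover aside around the pivot screw until the round port is completely clear, press the green button in the port fully down for a moment without forcing it, then swing the cover fully back against its closed stop. Leave the oil bottle, the eraser and the dark clevis beside it where they are.

Things in the scene. Friction and masses are not known exactly. Their poses are not given: they have to be found in the camera images.
- amplifier: grey instrument box fixed to the desk, 130 (its x) by 170 (its y) by 50 mm high; origin at the centre of its underside on the desk, z up, its front with the dark display faces its own -x. Its position and yaw vary.
- pivot (a point): axis of the steel pivot screw of the cover, at the height of the box top (50 mm above the desk); in the box frame at x +20, y -45 mm. The screw head is 16 mm wide and ends 8.5 mm above the box top.
- port (a point): centre of the round port's mouth at the height of the box top, 62 mm from the pivot towards the box's +y (box frame x +20, y +17 mm). The port is 52 mm wide and 14 mm deep.
- cover (a joint): angle of the flat yellow swivel cover about the vertical pivot screw: 0 = closed against its stop (cover points from the pivot to the box's +y); grows counter-clockwise seen from above, the free end swinging to the box's -x (its front), up to 1.9 rad. Starts at 0 to 0.35. Friction (0.1 N m) keeps it where it is left.
- cover_disc (a point): centre of the cover's disc, on its top face, 5 mm above the box top, 62 mm from the pivot axis. Disc 68 mm wide, 4 mm thick: the port is wholly clear from about 1.02 rad on and wholly covered below 0.12 rad. A small steel stop pin stands 6 mm above the box top on the +x side of the closed cover's end.
- cover_fin (a point): centre of the black upright fin near the free end of the cover, 89 mm from the pivot axis and 14 mm above the box top. The fin is a plate 30 mm long along the line from the pivot, 5 mm thick and 18 mm high (from 5 to 23 mm above the box top); a push of about 1.5 N on its broad sides turns the cover.
- zero_button (a joint): travel of the green round button in the port, 0 = up, 0.006 m = fully down; a spring pushes it up (about 1.7 N at first, 5 N fully down).
- button_top (a point): centre of the top face of the green button, 25 mm wide, on the port's axis, 3 mm below the box top when up.
- oil_bottle: yellow oil bottle with a red needle cap, 37 mm wide, 94 mm high, standing beside the box; loose; origin at the centre of its underside. To be left alone.
- eraser: blue and white eraser 20 x 46 x 12 mm lying beside the box; loose; origin at the centre of its underside. To be left alone.
- clevis: dark grey steel clevis, 14 x 22 x 30 mm, standing in front of the box; loose; origin at the centre of its underside. To be left alone.

How it is judged:
By the outcome, as a careful person would: the job done as asked, in the order asked, and still so for the second after the job is handed in, with the robot touching nothing.
It also fails if it takes over 51 s, if anything falls off the work surface, if the arm or the gripper's body presses on something with over 40 N, if the wrist force passes 120 N, or if a joint passes its speed limit or range.

### The arm

A 6-joint arm with a two-finger parallel gripper is mounted at the origin on a cart in front of the work surface, level with it; the furniture and walls round the work are solid. World frame = base frame: x ahead of the robot, y to its left, z up, the work surface at z = 0. Lengths are in m, angles in rad, forces in N, time in s.
With the tool pointing down it reaches from about 0.375 to 0.9 m from the base axis. Payload 3.1 kg.
Tool frame: the origin (TCP) lies midway between the tips of the shut fingers; the grasp point (between the pads) lies manip.grip_depth behind it (manip.grip_depth is the distance from the TCP to the grasp point, in m); z points along the fingers, y is the direction in which the jaws open and shut (so a half turn about z gives the same grasp; the last joint's range is limited). The gripper opens to 85 mm and grips with 20 to 120 N. Pads are 22 mm wide; open, the fingers measure 114 mm over their backs; the gripper's body (76 mm by 85 mm) begins 54 mm behind the grasp point. The pads swing forward as they close: fully open they stand 13 mm farther back than shut.
Start: joints at [-1.464, 0.527, 1.433, -0, 1.181, -0.178], TCP at [0.176, -0.6, 0.231] pointing down, gripper open.
Joint ranges: [-3.08, 3.08], [-0.75, 2.2], [0.22, 2.44], [-1.43, 4.57], [0, 2.65], [-2.85, 2.85]. Speed limits (rad/s): [2.79, 2.79, 3.14, 3.14, 3.14, 3.14].

### API

Orientations are given as a unit quaternion [x, y, z, w].
In Python, from station import manip, vision gives the robot as it stands.
- The arm moves only by the shell command python3 -m crank 'ROWS' [FORCE]. ROWS is JSON, a list of rows, each an object with "grip": the closure, from 0 (fully open) to 1 (shut); "offset": the shift along the tool's x, y, z in mm, a list of three; "angular": the turn, a rotation vector about the tool's x, y, z in degrees, a list of three. A call has 1 to 10 rows; each row is the pose to reach, as a shift and turn from the pose commanded when the call began, along the tool's axes at that moment; what a row does not reach only later rows make up. A row lasts 1/10 s, in which the tool goes at most 50 mm and 8.59 degrees, less where a joint would pass 70% of its speed; a pose out of reach is approached as far as the arm can. A call with a gripper value outside its range is refused whole. The fingers move at their own pace and stop on an object; FORCE is the grip in N (left out, the last holds). Time passes only in rows, so rows that repeat a pose let the fingers close. It gives the time, the measured TCP pose, the force and the opening at its end, in the units of the state.
- manip.sense(): the state, without advancing time (a new reading comes with each control period).
- vision.snapshot(name): name is "scene" or "top" or "wrist"; returns a dict with "pixels" (420x560x3 uint8, red, green, blue), "intrinsics" (3x3 intrinsics, pixels), "R" (3x3) and "t" (3): a world point X has camera coordinates R X + t. Camera axes: x right, y down, z forward; pixel columns grow to the right and rows downward; lengths in m; the calibration is good to about 2 mm. A picture is of the moment at which its call begins. There is no depth.
- manip.sign_off(): hands the job in, once; it reports no verdict.
The state is a dict: "t": time; "q": joint angles; "qd": joint speeds; "tau": joint torques, N m; "tcp_pos": TCP position; "tool_rot": TCP orientation; "force": force on the tool from outside, world axes, zero at the start; "ft_torque": the same for the moment, N m; "finger_gap": opening from 0.0 (shut) to 1.0 (fully open).
Only numpy, scipy, OpenCV 4.12 (cv2) and the standard library are available. Lean on these libraries where they do the work, as an engineer would, in place of code of your own. Each camera call takes 0.05 s, during which the arm holds its last target.

## Working session

There is one attempt and no reset: what is moved stays moved. The work goes in short steps, Python scripts to look and compute and a shell command to move; the robot and the scene stay as the last step left them, time stands still between calls to the robot, and variables do not carry over. Pictures are saved under pics/ and viewed, and the job is handed in when it is done.

```bash
ls; mkdir -p pics; python3 - <<'E'
from station import manip, vision
import cv2
s=manip.sense(); print(s['t'],s['tcp_pos'],s['tool_rot'],s['force'],s['finger_gap'],manip.grip_depth)
for n in ("scene","top","wrist"):
    d=vision.snapshot(n); cv2.imwrite(f"pics/{n}0.png",d["pixels"][:,:,::-1]); print(n,d["intrinsics"].tolist(),d["R"].round(3).tolist(),d["t"].round(3).tolist())
E
```

```text
pics
0.0 [ 0.17617064 -0.59892676  0.23034945] [ 9.89805183e-01  1.42423902e-01  4.84871575e-05 -1.06264747e-03] [0.38996209 0.09633685 0.4086395 ] 0.9989934820497919 0.0187
scene [[493.7676171315173, 0.0, 283.8293635010637], [0.0, 493.7676171315173, 204.8162627825702], [0.0, 0.0, 1.0]] [[-0.778, -0.628, 0.015], [-0.347, 0.411, -0.843], [0.523, -0.661, -0.538]] [0.509, 0.192, 0.671]
top [[444.1092648567583, 0.0, 280.3139463412444], [0.0, 444.1092648567583, 216.8977799883237], [0.0, 0.0, 1.0]] [[0.0, -1.0, -0.024], [-0.983, 0.004, -0.181], [0.181, 0.024, -0.983]] [0.148, 0.54, 0.801]
wrist [[326.9273052227816, 0.0, 282.32540584908304], [0.0, 326.9273052227816, 211.37199906921492], [0.0, 0.0, 1.0]] [[0.282, -0.959, -0.002], [-0.923, -0.272, 0.273], [-0.263, -0.075, -0.962]] [-0.624, -0.036, 0.38]
```

View pics/scene0.png

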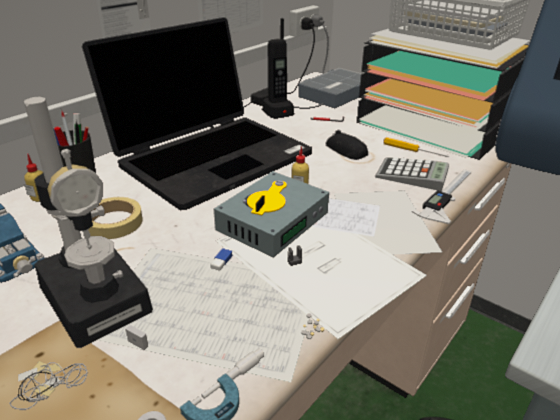

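View pics/top0.png

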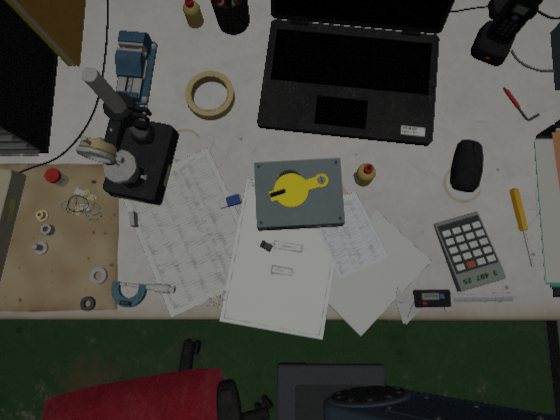

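View pics/wrist0.png

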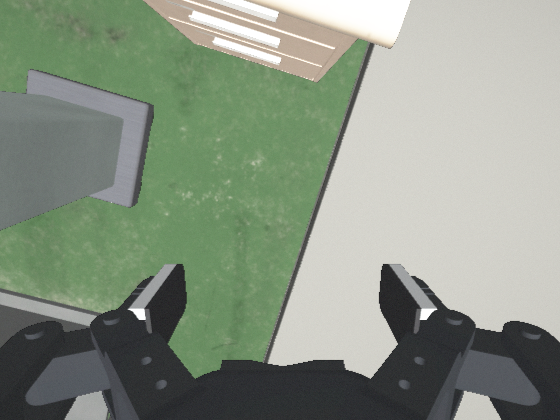

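```bash
cat > h.py <<'E'
import numpy as np, cv2
from station import manip, vision
def ray(d,uv,z):
    K,R,t=map(np.array,(d["intrinsics"],d["R"],d["t"]))
    c=-R.T@t; v=R.T@np.linalg.inv(K)@np.array([uv[0],uv[1],1.])
    return c+v*(z-c[2])/v[2]
def proj(d,X):
    K,R,t=map(np.array,(d["intrinsics"],d["R"],d["t"]))
    p=K@(R@np.array(X)+t); return p[:2]/p[2]
def crop(d,x0,y0,x1,y1,s,fn):
    im=cv2.resize(d["pixels"][y0:y1,x0:x1,::-1],None,fx=s,fy=s,interpolation=cv2.INTER_CUBIC)
    cv2.imwrite(fn,im)
E
python3 - <<'E'
from h import *
d=vision.snapshot("top"); crop(d,240,140,390,260,5,"pics/t1.png")
e=vision.snapshot("scene"); crop(e,200,140,350,280,4,"pics/s1.png")
hsv=cv2.cvtColor(d["pixels"],cv2.COLOR_RGB2HSV)
m=cv2.inRange(hsv,(22,150,120),(35,255,255)); m[:,345:]=0; m[:150]=0; m[240:]=0;m[:,:245]=0
ys,xs=np.nonzero(m); print(len(xs),xs.min(),xs.max(),ys.min(),ys.max())
for uv in [(255,160),(341,158),(344,226),(257,229)]: print(ray(d,uv,.05).round(4))
E
```

```text
1058 269 327 173 206
[0.6553 0.1971 0.05  ]
[0.658 0.028 0.05 ]
[0.5228 0.0256 0.05  ]
[0.5176 0.1918 0.05  ]
```

View pics/t1.png

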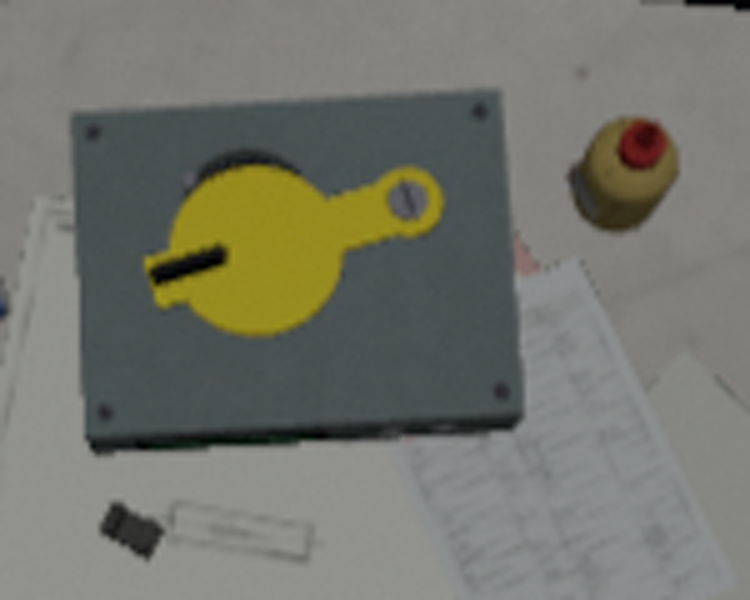

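View pics/s1.png

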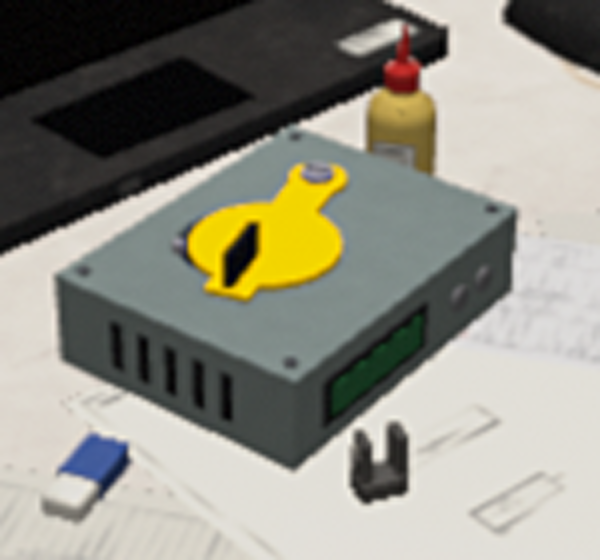

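```bash
python3 - <<'E'
from h import *
d=vision.snapshot("top"); e=vision.snapshot("scene")
T=lambda u,v:(240+u/5-.4,140+v/5-.4); S=lambda u,v:(200+u/4-.4,140+v/4-.4)
ct=[(72,114),(500,90),(522,415),(88,438)]; cs=[(57,275),(295,128),(518,211),(295,383)]
def fit(P):
    P=np.array(P)[:,:2]; L=np.array([[65,85],[65,-85],[-65,-85],[-65,85]])
    c=P.mean(0); H=L.T@(P-c); U,_,V=np.linalg.svd(H); R=V.T@U.T
    print('sizes',[round(np.linalg.norm(P[i]-P[(i+1)%4]),4) for i in range(4)],'c',c.round(4),'yaw',np.arctan2(R[1,0],R[0,0]).round(4),'piv',(c+R@[.02,-.045]).round(4),'port',(c+R@[.02,.017]).round(4))
fit([ray(d,T(*p),.05) for p in ct])
fit([ray(e,S(*p),.05) for p in cs])
print('screw',ray(d,T(408,200),.0585).round(4),ray(e,S(319,172),.0585).round(4))
print('disc',ray(d,T(257,250),.055).round(4),ray(e,S(265,246),.055).round(4))
print('fin top ends',[ray(d,T(*p),.073).round(4) for p in [(150,270),(227,250)]])
print('bottle',ray(d,T(645,140),.094).round(4))
E
```

```text
sizes [np.float64(0.1685), np.float64(0.1296), np.float64(0.1662), np.float64(0.1295)] c [0.5899 0.1117] yaw 0.0499 piv [0.6122 0.0677] port [0.6091 0.1297]
sizes [np.float64(0.1677), np.float64(0.1282), np.float64(0.1679), np.float64(0.1293)] c [0.588  0.1137] yaw 0.0423 piv [0.6099 0.0696] port [0.6073 0.1316]
screw [0.6122 0.0681 0.0585] [0.6101 0.0699 0.0585]
disc [0.5936 0.1264 0.055 ] [0.5908 0.1306 0.055 ]
fin top ends [array([0.5816, 0.1669, 0.073 ]), array([0.5892, 0.1378, 0.073 ])]
bottle [ 0.6249 -0.0172  0.094 ]
```

```bash
cat >> h.py <<'E'
from scipy.spatial.transform import Rotation as Ro
piv=np.array([.611,.069]); yaw=.046
def dirn(th): a=th+yaw; return np.array([-np.sin(a),np.cos(a)])
def nrm(th): a=th+yaw; return np.array([np.cos(a),np.sin(a)])
def fin(th): return piv+.089*dirn(th)
def off(X,s=None):
    s=s or manip.sense(); return (Ro.from_quat(s['tool_rot']).inv().apply(np.array(X)-s['tcp_pos'])*1000).round(1)
E
python3 - <<'E'
from h import *
P=fin(.26)+.022*nrm(.26); print(P, off([*P,.16]), Ro.from_quat(manip.sense()['tool_rot']).as_matrix().round(3).tolist())
E
```

```text
[0.60516704 0.16049304] [ 625.8 -608.2   71.4] [[0.959, 0.282, -0.0], [0.282, -0.959, 0.0], [0.0, -0.0, -1.0]]
```

```bash
python3 -m crank '[{"grip":1,"offset":[35,-34,0],"angular":[0,0,0]},{"grip":1,"offset":[70,-68,0],"angular":[0,0,0]},{"grip":1,"offset":[105,-102,0],"angular":[0,0,0]},{"grip":1,"offset":[140,-136,0],"angular":[0,0,0]},{"grip":1,"offset":[175,-170,0],"angular":[0,0,0]},{"grip":1,"offset":[210,-204,0],"angular":[0,0,0]},{"grip":1,"offset":[245,-238,0],"angular":[0,0,0]},{"grip":1,"offset":[280,-272,0],"angular":[0,0,0]},{"grip":1,"offset":[313,-304,0],"angular":[0,0,0]},{"grip":1,"offset":[313,-304,0],"angular":[0,0,0]}]' 20
python3 - <<'E'
from h import *
P=fin(.26)+.022*nrm(.26); print(P, off([*P,.16]),manip.sense()['q'])
E
```

```text
t: 1.35
tcp_pos: [0.392, -0.2146, 0.2314]
tool_rot: [0.989, 0.146, 0.0, -0.001]
force: [-0.2, -0.4, -0.2]
finger_gap: -0.004
[0.60516704 0.16049304] [ 312.4 -297.4   72.3] [-0.7529911   0.28910556  1.86016871  0.00191916  0.99404956  0.52390283]
```

```bash
python3 -m crank '[{"grip":1,"offset":[35,-33,0],"angular":[0,0,0]},{"grip":1,"offset":[70,-67,0],"angular":[0,0,0]},{"grip":1,"offset":[105,-100,0],"angular":[0,0,0]},{"grip":1,"offset":[140,-134,0],"angular":[0,0,0]},{"grip":1,"offset":[175,-167,0],"angular":[0,0,0]},{"grip":1,"offset":[210,-200,0],"angular":[0,0,0]},{"grip":1,"offset":[245,-234,20],"angular":[0,0,0]},{"grip":1,"offset":[280,-267,40],"angular":[0,0,0]},{"grip":1,"offset":[312,-298,60],"angular":[0,0,0]},{"grip":1,"offset":[312,-298,72],"angular":[0,0,0]}]' 20
python3 - <<'E'
from h import *
P=fin(.26)+.022*nrm(.26); print(P, off([*P,.062]),manip.sense()['q'])
d=vision.snapshot("wrist"); cv2.imwrite("pics/w2.png",d["pixels"][:,:,::-1])
d=vision.snapshot("scene"); crop(d,170,60,370,260,3,"pics/s2.png")
E
```

```text
t: 2.35
tcp_pos: [0.6086, 0.1578, 0.1578]
tool_rot: [0.99, 0.144, 0.001, -0.001]
force: [-0.0, 0.0, 0.6]
finger_gap: -0.004
[0.60516704 0.16049304] [-2.8 -3.5 95.8] [7.56180559e-02 6.17629020e-01 1.49245789e+00 1.43029754e-03
 1.02882304e+00 1.35586445e+00]
```

View pics/w2.png

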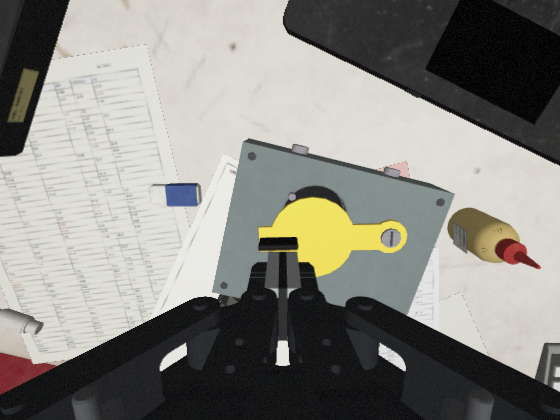

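View pics/s2.png

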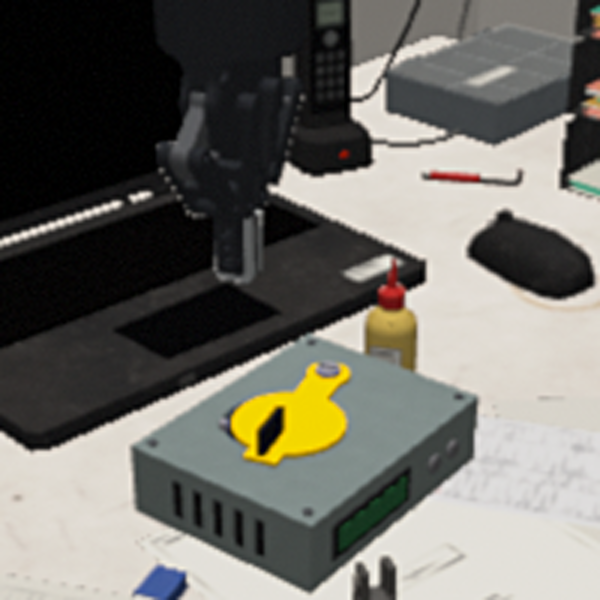

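```bash
python3 -m crank '[{"grip":1,"offset":[0,-2,35],"angular":[0,0,0]},{"grip":1,"offset":[0,-2,70],"angular":[0,0,0]},{"grip":1,"offset":[0,-2,88],"angular":[0,0,0]},{"grip":1,"offset":[0,-2,95],"angular":[0,0,0]},{"grip":1,"offset":[0,-2,95],"angular":[0,0,0]},{"grip":1,"offset":[0,-2,95],"angular":[0,0,0]}]'
python3 - <<'E'
from h import *
s=manip.sense();P=fin(.26)+.0135*nrm(.26); print(s['tcp_pos'],s['force'], off([*P,.062]))
d=vision.snapshot("wrist"); crop(d,180,120,420,320,3,"pics/w3.png")
E
```

```text
t: 3.05
tcp_pos: [0.6067, 0.1552, 0.0658]
tool_rot: [0.99, 0.142, 0.001, 0.0]
force: [-0.0, 0.3, -0.1]
finger_gap: 0.001
[0.60665025 0.15522253 0.06583084] [-0.01726881  0.33738649 -0.14527611] [-8.5 -5.3  3.8]
```

View pics/w3.png

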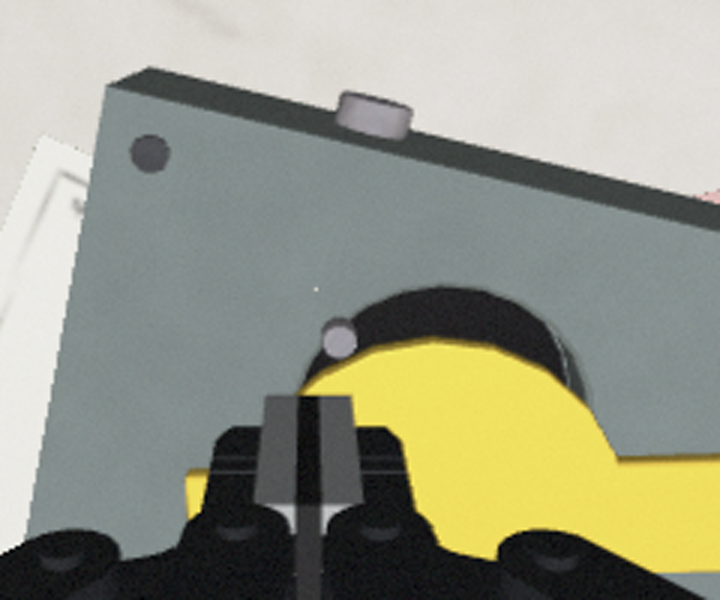

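```bash
python3 - <<'E'
from h import *
s=manip.sense()
for th in np.linspace(.24,1.24,11):
    P=piv+.087*dirn(th)+.0135*nrm(th); print(off([*P,.062],s), round(-np.degrees(th-.24),1))
E
```

```text
[-6.9 -2.9  4.1] -0.0
[-15.7  -3.8   4.1] -5.7
[-24.5  -3.8   4. ] -11.5
[-33.3  -2.9   4. ] -17.2
[-41.9  -1.2   4. ] -22.9
[-50.3   1.4   4. ] -28.6
[-58.4   4.8   3.9] -34.4
[-66.2   9.    3.9] -40.1
[-73.4  13.9   3.9] -45.8
[-80.2  19.6   3.9] -51.6
[-86.3  25.9   3.9] -57.3
```

```bash
python3 -m crank '[{"grip":1,"offset":[0,-1,4],"angular":[0,0,0]},{"grip":1,"offset":[-7,-3,4],"angular":[0,0,0]},{"grip":1,"offset":[-16,-4,4],"angular":[0,0,-6]},{"grip":1,"offset":[-24.5,-4,4],"angular":[0,0,-11.5]},{"grip":1,"offset":[-33,-3,4],"angular":[0,0,-17]},{"grip":1,"offset":[-42,-1,4],"angular":[0,0,-23]},{"grip":1,"offset":[-50,1,4],"angular":[0,0,-28.5]},{"grip":1,"offset":[-58,5,4],"angular":[0,0,-34]},{"grip":1,"offset":[-66,9,4],"angular":[0,0,-40]},{"grip":1,"offset":[-66,9,4],"angular":[0,0,-40]}]'
python3 - <<'E'
from h import *
s=manip.sense();print(s['tcp_pos'],s['force'])
d=vision.snapshot("wrist"); crop(d,130,120,430,320,2.5,"pics/w4.png")
for th in np.linspace(.94,1.4,6):
    P=piv+.087*dirn(th)+.0135*nrm(th); print(off([*P,.062],s), round(-np.degrees(th-.94),1))
E
```

```text
t: 4.1
tcp_pos: [0.5439, 0.1286, 0.0608]
tool_rot: [0.882, 0.472, -0.0, -0.0]
force: [-0.4, 0.6, -0.2]
finger_gap: -0.001
[0.54386898 0.1286451  0.06078156] [-0.4388698   0.57466849 -0.22425947]
[ 0.8  1.9 -1.2] -0.0
[-7.2  1.  -1.2] -5.3
[-15.3   0.9  -1.2] -10.5
[-23.4   1.6  -1.2] -15.8
[-31.4   2.9  -1.2] -21.1
[-39.2   5.   -1.2] -26.4
```

View pics/w4.png

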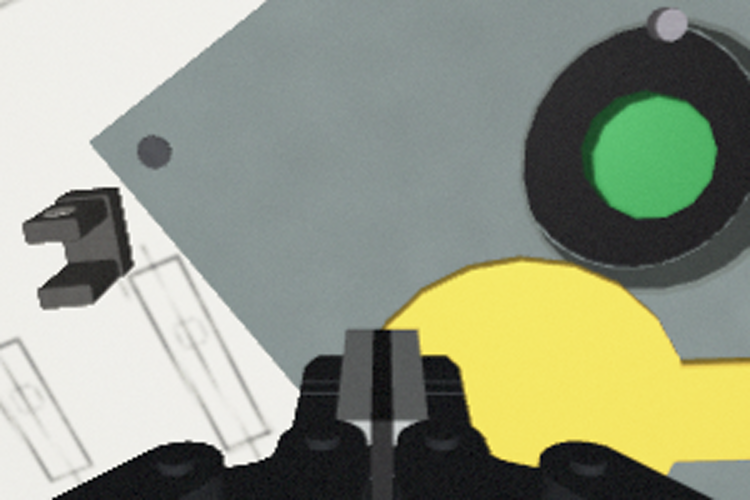

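```bash
python3 -m crank '[{"grip":1,"offset":[-7,1,0],"angular":[0,0,-5]},{"grip":1,"offset":[-15,1,0],"angular":[0,0,-10.5]},{"grip":1,"offset":[-23,2,0],"angular":[0,0,-16]},{"grip":1,"offset":[-31,3,0],"angular":[0,0,-21]},{"grip":1,"offset":[-38,4,0],"angular":[0,0,-25]},{"grip":1,"offset":[-38,4,0],"angular":[0,0,-25]},{"grip":1,"offset":[-31,3,0],"angular":[0,0,-25]},{"grip":1,"offset":[-31,3,-30],"angular":[0,0,-25]},{"grip":1,"offset":[-31,3,-60],"angular":[0,0,-25]},{"grip":1,"offset":[-31,3,-60],"angular":[0,0,-25]}]'
python3 - <<'E'
from h import *
s=manip.sense();print(s['tcp_pos'],s['force'],s['q'])
d=vision.snapshot("wrist"); cv2.imwrite("pics/w5.png",d["pixels"][:,:,::-1])
e=vision.snapshot("top"); crop(e,240,140,390,260,5,"pics/t5.png")
f=vision.snapshot("scene"); crop(f,200,140,350,280,4,"pics/s5.png")
for c in (d,e,f):
    hsv=cv2.cvtColor(c["pixels"],cv2.COLOR_RGB2HSV); m=cv2.inRange(hsv,(50,100,70),(80,255,255))
    n,l,st,ce=cv2.connectedComponentsWithStats(m)
    for i in range(1,n):
        if st[i,4]>40:
            P=ray(c,ce[i],.047)
            if np.hypot(*(P[:2]-[.608,.131]))<.03: print(st[i],ce[i],P.round(4))
print(off([.608,.131,.06],s))
E
```

```text
t: 5.15
tcp_pos: [0.5331, 0.1023, 0.1237]
tool_rot: [0.759, 0.652, 0.003, 0.003]
force: [1.4, 0.2, 0.6]
finger_gap: 0.004
[0.53314647 0.10232214 0.12369359] [1.36285204 0.23022589 0.5697689 ] [-1.63692890e-02  5.70221759e-01  1.74248566e+00  1.62432307e-04
  8.21028596e-01  1.35012108e-01]
[ 367  144   39   38 1108] [386.24097473 162.18592058] [0.6086 0.1321 0.047 ]
[252 198  14  10 121] [258.16528926 202.83471074] [0.6058 0.1341 0.047 ]
[39.6 69.2 64.3]
```

View pics/w5.png

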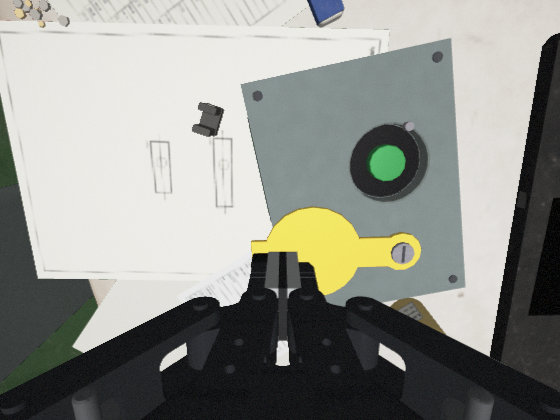

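View pics/s5.png

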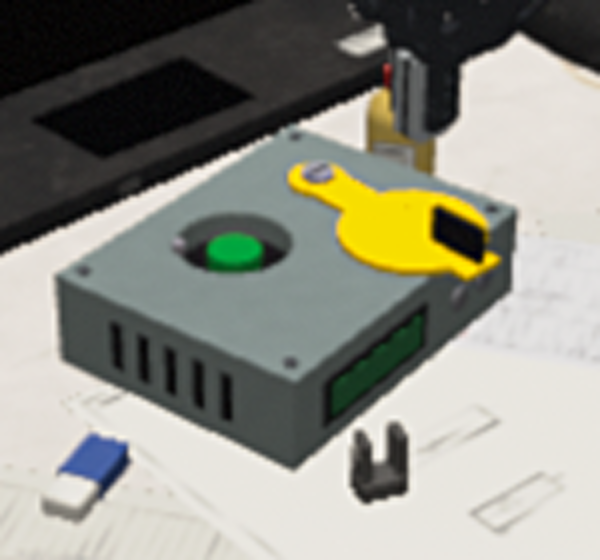

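```bash
python3 -m crank '[{"grip":1,"offset":[20,35,0],"angular":[0,0,0]},{"grip":1,"offset":[40,70,0],"angular":[0,0,0]},{"grip":1,"offset":[40,70,30],"angular":[0,0,0]},{"grip":1,"offset":[40,70,60],"angular":[0,0,0]},{"grip":1,"offset":[40,70,64],"angular":[0,0,0]},{"grip":1,"offset":[40,70,64],"angular":[0,0,0]},{"grip":1,"offset":[40,70,64],"angular":[0,0,0]}]'
python3 - <<'E'
from h import *
s=manip.sense();print(s['tcp_pos'],s['force'],off([.608,.132,.05],s))
d=vision.snapshot("wrist"); cv2.imwrite("pics/w6.png",d["pixels"][:,:,::-1])
f=vision.snapshot("scene"); crop(f,200,140,350,280,4,"pics/s6.png")
E
```

```text
t: 6.0
tcp_pos: [0.6056, 0.1305, 0.0568]
tool_rot: [0.758, 0.652, 0.0, 0.0]
force: [-0.2, 0.4, 0.1]
finger_gap: 0.004
[0.60564989 0.13046861 0.05675651] [-0.20343305  0.4418561   0.08444703] [1.9 2.1 6.8]
```

View pics/s6.png

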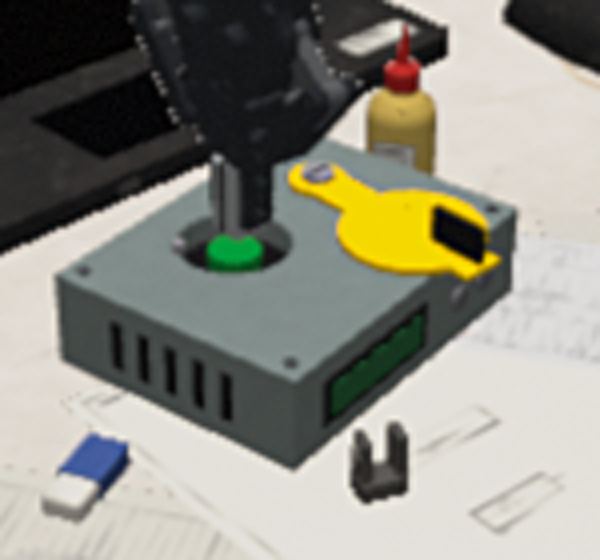

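View pics/w6.png

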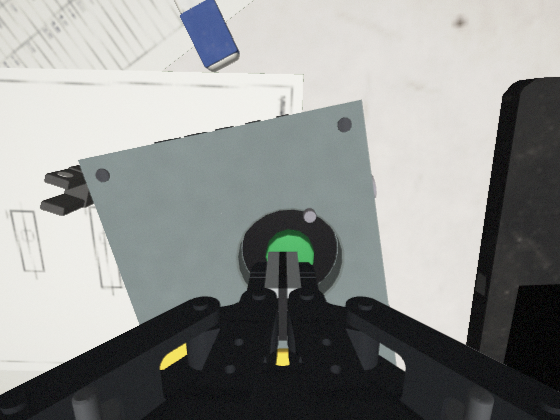

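```bash
python3 -m crank '[{"grip":1,"offset":[2,2,3],"angular":[0,0,0]},{"grip":1,"offset":[2,2,6],"angular":[0,0,0]},{"grip":1,"offset":[2,2,9],"angular":[0,0,0]},{"grip":1,"offset":[2,2,11],"angular":[0,0,0]},{"grip":1,"offset":[2,2,12],"angular":[0,0,0]},{"grip":1,"offset":[2,2,12],"angular":[0,0,0]}]'
```

```text
t: 6.7
tcp_pos: [0.6078, 0.1321, 0.0445]
tool_rot: [0.758, 0.652, 0.0, 0.0]
force: [-0.2, 0.7, 3.0]
finger_gap: 0.003
```

```bash
python3 -m crank '[{"grip":1,"offset":[0,0,1],"angular":[0,0,0]},{"grip":1,"offset":[0,0,2],"angular":[0,0,0]},{"grip":1,"offset":[0,0,2.5],"angular":[0,0,0]},{"grip":1,"offset":[0,0,2.5],"angular":[0,0,0]}]'
```

```text
t: 7.1
tcp_pos: [0.6078, 0.1321, 0.042]
tool_rot: [0.758, 0.652, 0.0, 0.0]
force: [-0.1, 0.2, 4.3]
finger_gap: 0.001
```

```bash
python3 -m crank '[{"grip":1,"offset":[0,0,0.6],"angular":[0,0,0]},{"grip":1,"offset":[0,0,1],"angular":[0,0,0]},{"grip":1,"offset":[0,0,1],"angular":[0,0,0]}]'
```

```text
t: 7.4
tcp_pos: [0.6078, 0.1321, 0.0411]
tool_rot: [0.758, 0.652, 0.0, 0.0]
force: [-0.1, 0.1, 6.3]
finger_gap: 0.002
```

```bash
python3 -m crank '[{"grip":1,"offset":[0,0,0.2],"angular":[0,0,0]},{"grip":1,"offset":[0,0,0.4],"angular":[0,0,0]},{"grip":1,"offset":[0,0,0.4],"angular":[0,0,0]},{"grip":1,"offset":[0,0,0.4],"angular":[0,0,0]}]'
```

```text
t: 7.8
tcp_pos: [0.6078, 0.1321, 0.0411]
tool_rot: [0.758, 0.652, 0.0, 0.0]
force: [-1.3, 0.3, 8.1]
finger_gap: -0.002
```

```bash
python3 -m crank '[{"grip":1,"offset":[0,0,-10],"angular":[0,0,0]},{"grip":1,"offset":[0,0,-40],"angular":[0,0,0]},{"grip":1,"offset":[0,0,-80],"angular":[0,0,0]},{"grip":1,"offset":[0,0,-80],"angular":[0,0,0]}]'
python3 - <<'E'
from h import *
s=manip.sense();print(s['tcp_pos'],s['force'])
e=vision.snapshot("top"); crop(e,240,140,390,260,5,"pics/t7.png")
f=vision.snapshot("scene"); crop(f,200,140,350,280,4,"pics/s7.png")
P=ray(f,(200+458/4-.4,140+233/4-.4),.064)[:2]; v=P-piv; print(P,np.linalg.norm(v),np.arctan2(-v[0],v[1])-yaw)
E
```

```text
t: 8.2
tcp_pos: [0.611, 0.1322, 0.1253]
tool_rot: [0.758, 0.652, 0.004, 0.003]
force: [0.7, -0.4, 0.1]
finger_gap: 0.001
[0.61097977 0.13222793 0.12534119] [ 0.72838236 -0.36485606  0.13458467]
[0.52437174 0.07918216] 0.08722460462336079 1.407794581076819
```

View pics/t7.png

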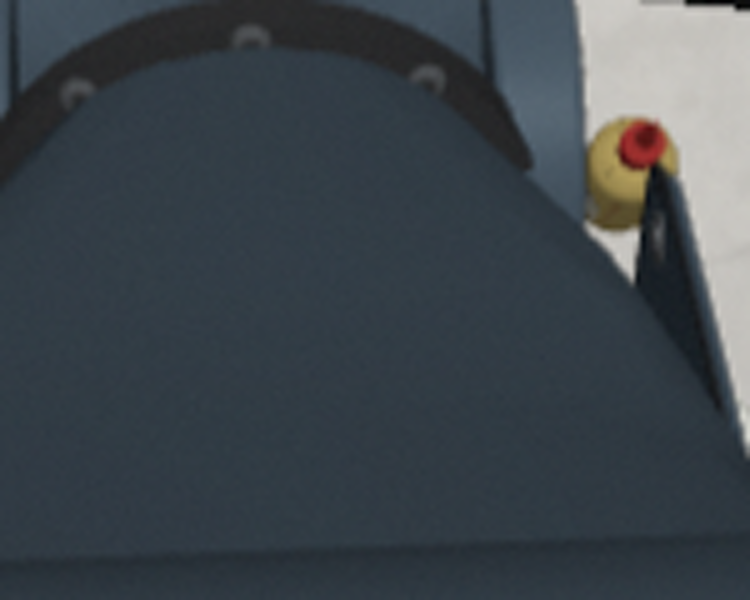

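View pics/s7.png

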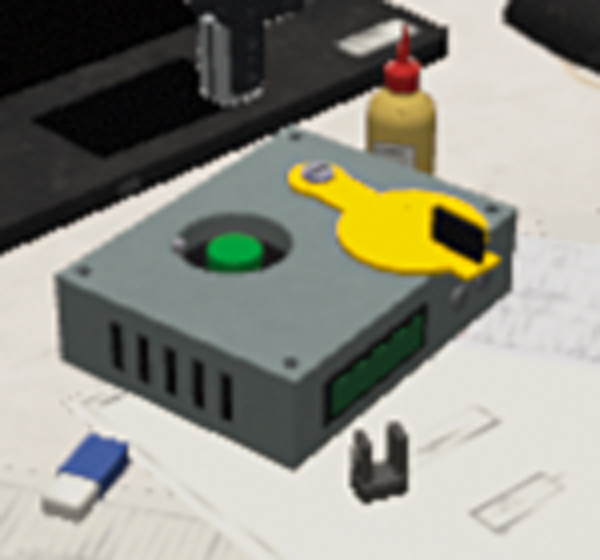

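```bash
python3 - <<'E'
from h import *
s=manip.sense(); P=piv+.087*dirn(1.40)-.022*nrm(1.40); print(P,off([*P,.061],s))
d=vision.snapshot("wrist"); print("cam",-np.array(d["R"]).T@np.array(d["t"]))
E
```

```text
[0.5219382  0.05800021] [-86.1 -73.8  60.1]
cam [0.61763197 0.20032871 0.26464138]
```

```bash
python3 -m crank '[{"grip":1,"offset":[-34,-29,0],"angular":[0,0,0]},{"grip":1,"offset":[-68,-58,0],"angular":[0,0,0]},{"grip":1,"offset":[-86,-74,0],"angular":[0,0,0]},{"grip":1,"offset":[-86,-74,10],"angular":[0,0,0]},{"grip":1,"offset":[-86,-74,40],"angular":[0,0,0]},{"grip":1,"offset":[-86,-74,59],"angular":[0,0,0]},{"grip":1,"offset":[-86,-74,59],"angular":[0,0,0]},{"grip":1,"offset":[-86,-74,59],"angular":[0,0,0]}]'
python3 - <<'E'
from h import *
s=manip.sense();print(s['tcp_pos'],s['force'])
f=vision.snapshot("scene"); crop(f,200,140,350,280,4,"pics/s8.png")
for th in [1.374,1.27,1.17,1.07,.97,.87,.77,.67,.57,.47]:
    P=piv+.087*dirn(th)-.0135*nrm(th); print(off([*P,.061],s), round(-np.degrees(th-1.374),1))
E
```

```text
t: 9.15
tcp_pos: [0.5215, 0.0586, 0.0603]
tool_rot: [0.758, 0.652, -0.001, -0.001]
force: [-0.1, -1.0, 0.3]
finger_gap: -0.002
[0.52149413 0.05859324 0.06029868] [-0.14153303 -0.98500668  0.25830807]
[10.2 -0.1 -0.7] -0.0
[19.3 -1.  -0.7] 6.0
[28.1 -1.  -0.7] 11.7
[36.9 -0.1 -0.7] 17.4
[45.5  1.7 -0.7] 23.1
[53.9  4.3 -0.7] 28.9
[62.   7.7 -0.7] 34.6
[69.7 11.9 -0.7] 40.3
[77.  16.9 -0.7] 46.1
[83.7 22.6 -0.7] 51.8
```

View pics/s8.png

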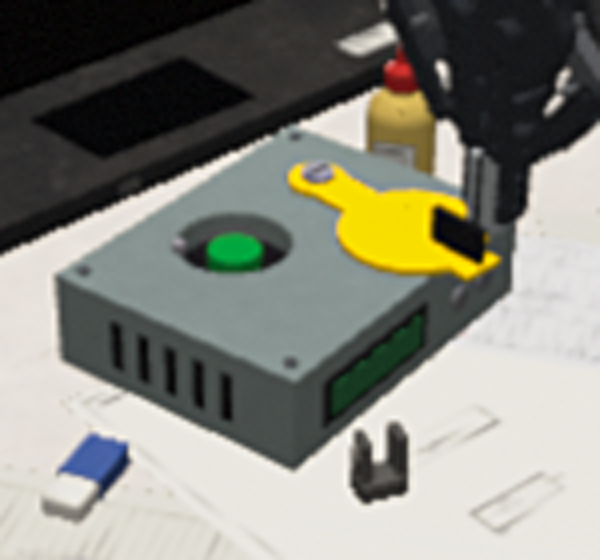

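The finger is correctly on the outer side of the fin, at crop (485,190) with the fin at (458,233). Next I swing the cover back along its arc.

```bash
python3 -m crank '[{"grip":1,"offset":[10,0,0],"angular":[0,0,0]},{"grip":1,"offset":[19,-1,0],"angular":[0,0,6]},{"grip":1,"offset":[28,-1,0],"angular":[0,0,12]},{"grip":1,"offset":[37,0,0],"angular":[0,0,17.5]},{"grip":1,"offset":[45.5,2,0],"angular":[0,0,23]},{"grip":1,"offset":[54,4,0],"angular":[0,0,29]},{"grip":1,"offset":[62,8,0],"angular":[0,0,34.5]},{"grip":1,"offset":[70,12,0],"angular":[0,0,40]},{"grip":1,"offset":[77,17,0],"angular":[0,0,46]},{"grip":1,"offset":[77,17,0],"angular":[0,0,46]}]'
python3 - <<'E'
from h import *
s=manip.sense();print(s['tcp_pos'],s['force'])
f=vision.snapshot("scene"); crop(f,200,140,350,280,4,"pics/s9.png")
y=Ro.from_quat(s['tool_rot']).as_matrix()[:,0]; t0=np.arctan2(y[1],y[0])-yaw; print(t0)
for th in [.57,.47,.37,.27,.17,.12,.08,.04,0]:
    P=piv+.087*dirn(th)-.0135*nrm(th); print(th,off([*P,.061],s), round(-np.degrees(th-t0),1))
E
```

```text
t: 10.2
tcp_pos: [0.551, 0.1332, 0.0624]
tool_rot: [0.952, 0.305, 0.001, 0.0]
force: [-0.3, -0.3, -0.2]
finger_gap: 0.004
[0.55101574 0.1331825  0.06240289] [-0.26081021 -0.32209864 -0.16194419]
0.5730360084188537
0.57 [-1.6  0.   1.4] 0.2
0.47 [ 7.1 -0.9  1.4] 5.9
0.37 [15.9 -0.9  1.4] 11.6
0.27 [24.7  0.   1.5] 17.4
0.17 [33.3  1.8  1.5] 23.1
0.12 [37.5  2.9  1.5] 26.0
0.08 [40.9  4.   1.5] 28.2
0.04 [44.2  5.3  1.5] 30.5
0 [47.4  6.7  1.5] 32.8
```

View pics/s9.png

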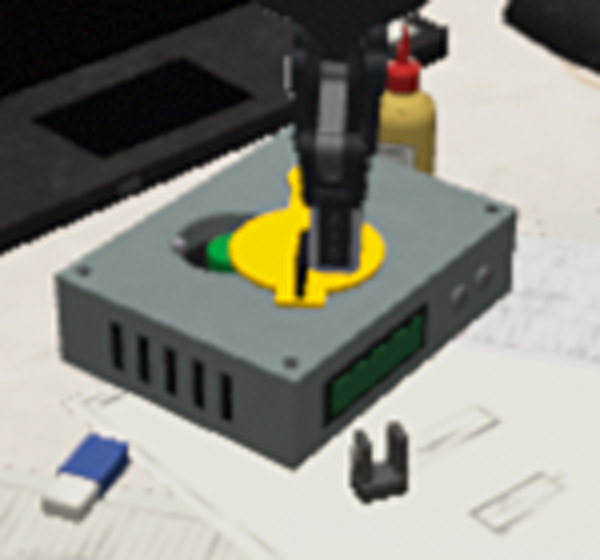

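```bash
python3 -m crank '[{"grip":1,"offset":[7,-1,1],"angular":[0,0,6]},{"grip":1,"offset":[16,-1,1],"angular":[0,0,11.5]},{"grip":1,"offset":[25,0,1],"angular":[0,0,17.5]},{"grip":1,"offset":[33,2,1],"angular":[0,0,23]},{"grip":1,"offset":[37.5,3,1],"angular":[0,0,26]},{"grip":1,"offset":[41,4,1],"angular":[0,0,28]},{"grip":1,"offset":[43,5,1],"angular":[0,0,30]},{"grip":1,"offset":[43,5,1],"angular":[0,0,30]}]'
python3 - <<'E'
from h import *
s=manip.sense();print(s['tcp_pos'],s['force'])
f=vision.snapshot("scene"); crop(f,200,140,350,280,4,"pics/s10.png")
y=Ro.from_quat(s['tool_rot']).as_matrix()[:,0]; t0=np.arctan2(y[1],y[0])-yaw; print(t0)
for th in [.04,0,-.03,-.06]:
    P=piv+.087*dirn(th)-.0135*nrm(th); print(th,off([*P,.061],s), round(-np.degrees(th-t0),1))
E
```

```text
t: 11.05
tcp_pos: [0.5876, 0.1528, 0.0607]
tool_rot: [0.999, 0.048, -0.0, -0.0]
force: [0.1, 0.2, 0.6]
finger_gap: -0.002
[0.58762724 0.15276549 0.06071442] [0.12182009 0.19444355 0.64837967]
0.049696930054601796
0.04 [ 2.6 -1.5 -0.3] 0.6
0 [ 6.1 -1.9 -0.3] 2.8
-0.03 [ 8.7 -2.2 -0.3] 4.6
-0.06 [11.4 -2.3 -0.3] 6.3
```

View pics/s10.png

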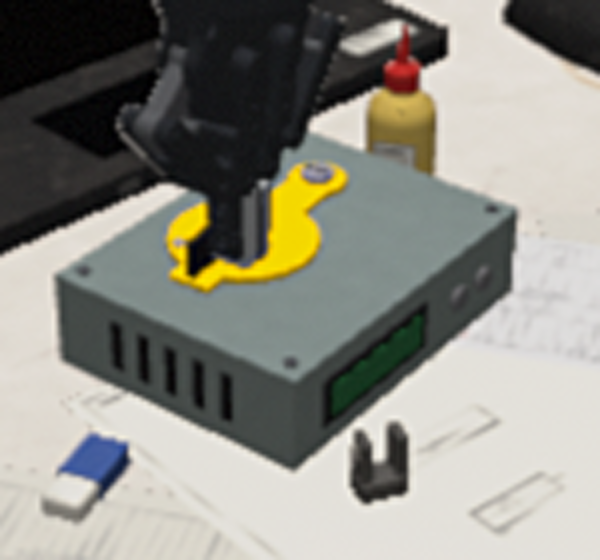

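Nearly closed. I'll push in small steps and watch the force.

```bash
python3 -m crank '[{"grip":1,"offset":[1.5,0,0],"angular":[0,0,1]},{"grip":1,"offset":[3,-0.5,0],"angular":[0,0,2]},{"grip":1,"offset":[4,-0.5,0],"angular":[0,0,2.5]},{"grip":1,"offset":[4,-0.5,0],"angular":[0,0,2.5]}]'
```

```text
t: 11.5
tcp_pos: [0.5921, 0.1534, 0.0605]
tool_rot: [1.0, 0.025, 0.0, -0.0]
force: [-1.0, 0.3, 0.4]
finger_gap: -0.004
```

```bash
python3 -m crank '[{"grip":1,"offset":[0.7,0,0],"angular":[0,0,0]},{"grip":1,"offset":[1.4,0,0],"angular":[0,0,0]},{"grip":1,"offset":[1.4,0,0],"angular":[0,0,0]}]'
```

```text
t: 11.8
tcp_pos: [0.5933, 0.1535, 0.0604]
tool_rot: [1.0, 0.025, 0.0, -0.0]
force: [-1.2, 0.8, 0.3]
finger_gap: 0.0
```

```bash
python3 -m crank '[{"grip":1,"offset":[0.7,0,0],"angular":[0,0,0]},{"grip":1,"offset":[1.2,0,0],"angular":[0,0,0]},{"grip":1,"offset":[1.2,0,0],"angular":[0,0,0]}]'
```

```text
t: 12.1
tcp_pos: [0.5945, 0.1536, 0.0604]
tool_rot: [1.0, 0.025, 0.0, -0.0]
force: [-0.7, 0.7, 1.0]
finger_gap: 0.001
```

```bash
python3 -m crank '[{"grip":1,"offset":[0.5,0,0],"angular":[0,0,0]},{"grip":1,"offset":[0.8,0,0],"angular":[0,0,0]},{"grip":1,"offset":[0.8,0,0],"angular":[0,0,0]}]'
```

```text
t: 12.4
tcp_pos: [0.595, 0.1536, 0.0604]
tool_rot: [1.0, 0.025, -0.0, -0.0]
force: [-1.2, 0.9, 0.8]
finger_gap: -0.001
```

```bash
python3 -m crank '[{"grip":1,"offset":[0.5,0,0],"angular":[0,0,0]},{"grip":1,"offset":[1,0,0],"angular":[0,0,0]},{"grip":1,"offset":[1,0,0],"angular":[0,0,0]}]'
```

```text
t: 12.7
tcp_pos: [0.5951, 0.1536, 0.0603]
tool_rot: [1.0, 0.025, -0.001, 0.0]
force: [-4.9, -0.8, 3.0]
finger_gap: 0.001
```

```bash
python3 -m crank '[{"grip":1,"offset":[0.5,0,0],"angular":[0,0,0]},{"grip":1,"offset":[0.8,0,0],"angular":[0,0,0]},{"grip":1,"offset":[0.8,0,0],"angular":[0,0,0]}]'
```

```text
t: 13.0
tcp_pos: [0.5951, 0.1537, 0.0603]
tool_rot: [1.0, 0.025, -0.002, 0.0]
force: [-6.3, -1.2, 4.4]
finger_gap: 0.004
```

```bash
python3 -m crank '[{"grip":1,"offset":[-5,0,0],"angular":[0,0,0]},{"grip":1,"offset":[-12,0,0],"angular":[0,0,0]},{"grip":1,"offset":[-12,0,-40],"angular":[0,0,0]},{"grip":1,"offset":[-50,0,-80],"angular":[0,0,0]},{"grip":1,"offset":[-90,0,-120],"angular":[0,0,0]},{"grip":1,"offset":[-90,0,-160],"angular":[0,0,0]},{"grip":1,"offset":[-90,0,-160],"angular":[0,0,0]}]'
python3 - <<'E'
from h import *
s=manip.sense();print(s['t'],s['tcp_pos'],s['force'])
f=vision.snapshot("scene"); crop(f,200,140,350,280,4,"pics/s11.png")
w=vision.snapshot("wrist"); cv2.imwrite("pics/w11.png",w["pixels"][:,:,::-1])
E
```

```text
t: 13.7
tcp_pos: [0.51, 0.1496, 0.2266]
tool_rot: [1.0, 0.025, 0.007, -0.0]
force: [2.0, -0.0, -0.1]
finger_gap: 0.002
13.7 [0.50995485 0.14963235 0.22662529] [ 2.01527326 -0.03171313 -0.108585  ]
```

View pics/s11.png

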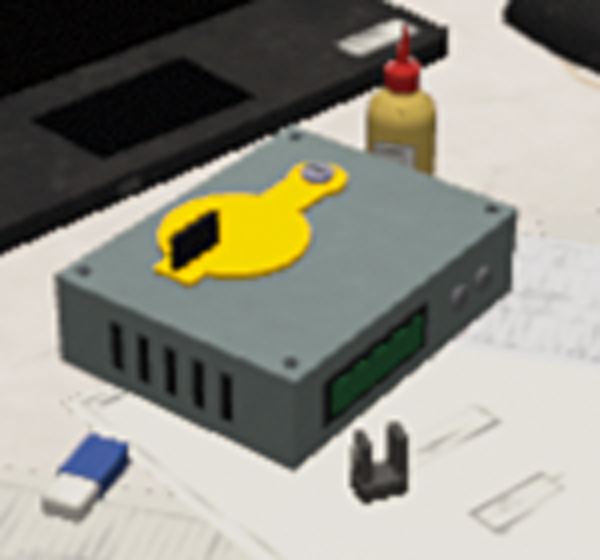

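View pics/w11.png

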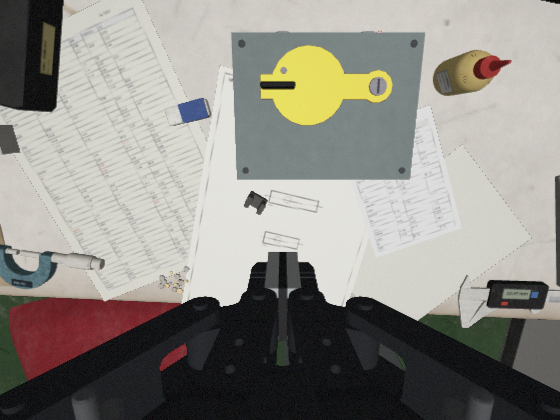

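```bash
python3 - <<'E'
from h import *
w=vision.snapshot("wrist"); crop(w,225,25,435,185,3.8,"pics/w12.png")
hsv=cv2.cvtColor(w["pixels"],cv2.COLOR_RGB2HSV); m=cv2.inRange(hsv,(22,150,120),(35,255,255))
n,l,st,ce=cv2.connectedComponentsWithStats(m)
i=max(range(1,n),key=lambda i:st[i,4]*(st[i,0]>220 and st[i,0]<430 and st[i,1]<185)); print(st[i])
ys,xs=np.nonzero(l==i); P=np.array([ray(w,(x,y),.055)[:2] for x,y in zip(xs,ys)])
hull=P
# disc: widest region; fit circle on points from contour
c,_=cv2.findContours((l==i).astype(np.uint8),cv2.RETR_EXTERNAL,cv2.CHAIN_APPROX_NONE)
c=max(c,key=len)[:,0]; Q=np.array([ray(w,p,.055)[:2] for p in c])
g=np.array([.608,.131])
for k in range(6):
    s=abs(np.linalg.norm(Q-g,axis=1)-.034)<(.006 if k<2 else .002); A=np.c_[2*Q[s],np.ones(s.sum())]; x=np.linalg.lstsq(A,(Q[s]**2).sum(1),rcond=None)[0]; g=x[:2]
print('disc',g,np.sqrt(x[2]+g@g),s.sum())
sc=ray(w,(378,86.5),.0585)[:2]; v=g-sc; print('screw',sc,np.linalg.norm(v),np.arctan2(-v[0],v[1]))
cor=[ray(w,p,.05)[:2] for p in [(232,32.5),(425,32.5),(410.5,179.5),(237,179.5)]]
print([np.linalg.norm(cor[i]-cor[(i+1)%4]).round(4) for i in range(4)],[np.arctan2(-(a-b)[0],(a-b)[1]).round(4) for a,b in ((cor[0],cor[1]),(cor[3],cor[2]))])
E
```

```text
[334  67  59  33 795]
disc [0.61224804 0.07059586] 0.013433326754751198 21
screw [0.60958188 0.0696461 ] 0.002830278232056321 -1.2285818072593202
[np.float64(0.168), np.float64(0.1293), np.float64(0.1695), np.float64(0.1294)] [np.float64(0.0505), np.float64(0.0507)]
```

View pics/w12.png

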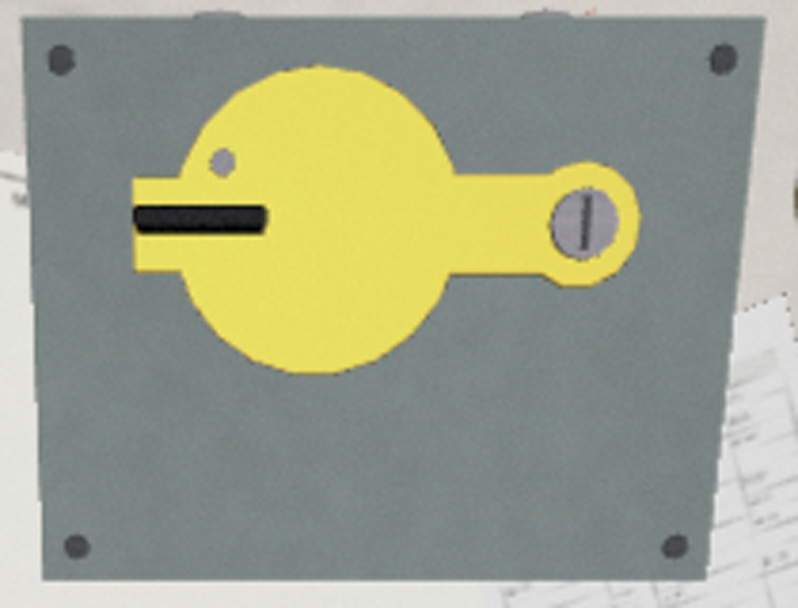

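```bash
python3 - <<'E'
from h import *
w=vision.snapshot("wrist"); T=lambda u,v:(225+u/3.8-.4,25+v/3.8-.4)
a=ray(w,T(320,220),.055)[:2]; f=ray(w,T(200,215),.073)[:2]; sc=ray(w,T(585,223),.0585)[:2]
f1,f2=ray(w,T(135,213),.073)[:2],ray(w,T(266,213),.073)[:2]
for n,v in (('disc',a-sc),('fin',f-sc),('finline',f1-f2)): print(n,np.linalg.norm(v).round(4),(np.arctan2(-v[0],v[1])-.0506).round(4))
s=manip.sense(); print(s['t'],s['force'],s['qd'].round(3) if hasattr(s['qd'],'round') else s['qd'])
E
```

```text
disc 0.0608 -0.0166
fin 0.0884 -0.0025
finline 0.0287 -0.0002
13.9 [ 1.1924816  -0.36439273 -0.38786815] [-0.002  0.022  0.007 -0.002  0.008  0.001]
```

```bash
python3 -m crank '[{"grip":1,"offset":[0,0,0],"angular":[0,0,0]},{"grip":1,"offset":[0,0,0],"angular":[0,0,0]},{"grip":1,"offset":[0,0,0],"angular":[0,0,0]}]'; python3 -c "
from station import manip; print(manip.sign_off())"
```

```text
t: 14.2
tcp_pos: [0.5069, 0.1491, 0.2193]
tool_rot: [1.0, 0.025, -0.001, 0.0]
force: [-0.1, 0.7, 0.6]
finger_gap: 0.003
the job is handed in; nothing more can be done
None
```

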